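Stand up and square a slumped row of board carriers

ROBOT

A 6-joint arm with a two-finger parallel gripper is mounted at the origin on the work surface. World frame = base frame: x ahead of the robot, y to its left, z up, the work surface at z = 0. Lengths are in m, angles in rad, forces in N, time in s.
With the tool pointing down it reaches from about 0.275 to 0.75 m from the base axis. Payload 10.2 kg.
Tool frame: the origin (TCP) lies midway between the tips of the shut fingers; the grasp point (between the pads) lies 19 mm behind it (env.hold_point_z is the distance from the TCP to the grasp point, in m); z points along the fingers, y is the line along which they close (so a half turn about z gives the same grasp; the last joint's range is limited). The gripper opens to 85 mm and grips with 20 to 120 N. Pads are 22 mm wide; open, the fingers measure 114 mm over their backs; the gripper's body (76 mm by 85 mm) begins 54 mm behind the grasp point. The pads swing forward as they close: fully open they stand 13 mm farther back than shut.
Start: joints at [0.93, 0.313, 1.498, -0, 1.331, -0.223], TCP at [0.213, 0.48, 0.231] pointing down, gripper open.
Joint ranges: [-2.94, 2.94], [-0.97, 2.17], [0.19, 2.56], [-1.23, 4.37], [0.02, 3.11], [-2.88, 2.88]. Speed limits (rad/s): [2.39, 2.39, 3.01, 3.14, 3.14, 3.14].

INTERFACE

Orientations are given as a unit quaternion [x, y, z, w].
In Python, from bench import env, kinematics, monitor, eyes, job gives the robot as it stands. The module is installed in compiled form; this text tells all that it offers. Calls block until the motion is done:
- env.reach(position, orientation): joint-space move of the TCP to a pose.
- env.movel(position, velocity=0.15, frame=None, guard=None): straight line of the TCP; frame=None keeps the orientation; velocity is the mean speed in m/s. With guard (N) it stops when the force on the tool has changed by that much, and returns True; else False.
- env.set_joints(angles): joint-space move.
- env.release() and env.close_gripper(effort=None): open the fingers fully, or close them until they stop; effort is the grip in N (None keeps the last).
- env.hold(seconds).
- kinematics.ik(position, orientation): joint angles nearest the present ones, or None.
- monitor.sense(): the state.
- eyes.grab_frame(name): name is "scene" or "top"; returns a dict with "frame" (480x640x3 uint8, red, green, blue), "mtx" (3x3 intrinsics, pixels), "view" (4x4, takes a point from world to camera coordinates). Camera axes: x right, y down, z forward; pixel columns grow to the right and rows downward; lengths in m; the calibration is good to about 2 mm. A picture is of the moment at which its call begins. There is no depth.
A pose or a line that the arm cannot do raises env.MotionError and nothing moves.
- job.hand_in(): hands the job in; it is judged then, once.
The state is a dict: "clock": time; "joints": joint angles; "qvel": joint speeds; "joint_efforts": joint torques, N m; "position": TCP position; "ee_rot": TCP orientation; "contact_force": force on the tool from outside, world axes, zero at the start; "ft_torque": the same for the moment, N m; "finger_gap": opening from 0.0 (shut) to 1.0 (fully open); "gripper_force": force on a finger pad.
Only numpy, scipy, OpenCV 4.12 (cv2) and the standard library are available. Lean on these libraries where they do the work, as an engineer would, in place of code of your own. Each camera call takes 0.05 s, during which the arm holds its last target. There are 200 camera calls.

TASK

Take the stray board carrier out of the black slotted stand and set it, without dropping it, in the aluminium rack between the back plate and the slumped row. Leave all five carriers squared up: standing upright on the base plate with their far ends flush against the side fence, the sliding bookend pushed up so that the row is packed tight against the back plate. Leave everything else on the bench, and the other two things in the stand, where they are.

Things in the scene. Friction and masses are not known exactly. Their poses are not given: they have to be found in the camera images.
- rack: aluminium carrier rack, fixed; origin under the middle of its base plate, which is 10 mm thick (carriers stand on its top, z = 10 mm), x from -100 to 95 mm, y from -125 to 100 mm. The back plate (backstop) stands at the -y end, its inner face at y = -88 mm; the side fence stands at the +x side, its inner face at x = 80 mm. The -x side is open
- rack_corner (a point): inner corner of the rack where back plate, side fence and the base plate's top meet; axes as the rack's. A squared carrier's +x end is at x = 0 here, and the row fills y from 0 to 50 mm. The back plate runs along x from 0 to -140 mm and is 60 mm high, the fence runs along y from 0 to 176 mm and is 40 mm high (above the base plate's top)
- bookend (a joint): bookend in the rack: an upright steel plate 110 mm wide, 8 mm thick, top 116 mm above the table, sliding along the rack's y with about 4 N of friction; it stays where it is left. The value (m, 0 to 0.12) is how far it has moved towards the back plate: its inner face is 0.130 - value from the back plate's inner face. Starts between 0 and 0.018
- bookend_tab (a point): pinching point in the middle of the black finger tab on top of the bookend, 141 mm above the table; axes as the rack's. The tab is 12 mm thick along y, 36 mm wide along x, and spans heights 115 to 157 mm. Its inner side is in line with the bookend's inner face, 6 mm from this point
- spare: grey board carrier, a flat plate 140 x 10 x 100 mm (x length, y thickness, z height), pocketed, about 0.17 kg; origin at the middle of its lower long edge, z up its height. The stray one: it stands on edge in a slot of the black stand, its lower edge 8 mm above the table, long side along the stand's x
- stand: black slotted board stand, fixed, 150 x 186 mm (x, y), origin under its middle, base 8 mm thick. Slots run along x, 13 mm wide between ribs whose tops are 30 mm above the table. Three flat things stand in it on edge, at y = -70, -10 and 50 mm, in any order: the stray carrier, a circuit board and an aluminium plate
- test_board: green circuit board 125 x 6 x 90 mm standing in the stand; origin at the middle of its lower edge. Stays where it is
- cover_plate: plain aluminium plate 105 x 10 x 78 mm standing in the stand; origin at the middle of its lower edge. Stays where it is
- flux_bottle: white bottle, radius 23 mm, 130 mm tall with its nozzle, standing between rack and stand; origin under its middle. Stays where it is
- tape_roll: amber roll of tape lying flat, radius 42 mm, 24 mm high; origin under its middle. Stays where it is
- driver: screwdriver 170 mm long lying on the table near the robot, length along its x. Stays where it is
- paste_jar: jar, radius 33 mm, 65 mm tall, standing beside the open side of the rack; origin under its middle. Stays where it is
- scanner: slate-coloured hand scanner, 185 mm long, 40 mm high, lying on the right of the table. Stays where it is
- carrier1: grey board carrier, a flat plate 140 x 10 x 100 mm (x length, y thickness, z height), pocketed, about 0.17 kg; origin at the middle of its lower long edge, z up its height. Nearest the back plate in the leaning row: tops lean to the rack's +y by 0.4 to 0.7 rad, each on the next, the last on the bookend. Between back plate and this one a wedge is open, over 15 mm at the foot, 45 mm at the top
- carrier2: grey board carrier, a flat plate 140 x 10 x 100 mm (x length, y thickness, z height), pocketed, about 0.17 kg; origin at the middle of its lower long edge, z up its height. Number 2 of the leaning row in the rack, counted from the back plate; the ends are staggered along x, 4 to 30 mm short of the fence
- carrier3: grey board carrier, a flat plate 140 x 10 x 100 mm (x length, y thickness, z height), pocketed, about 0.17 kg; origin at the middle of its lower long edge, z up its height. Number 3 of the leaning row in the rack, counted from the back plate; the ends are staggered along x, 4 to 30 mm short of the fence
- carrier4: grey board carrier, a flat plate 140 x 10 x 100 mm (x length, y thickness, z height), pocketed, about 0.17 kg; origin at the middle of its lower long edge, z up its height. Number 4 of the leaning row in the rack, counted from the back plate; the ends are staggered along x, 4 to 30 mm short of the fence
There are look-alikes about, which are no part of the job. Leave any green or orange look-alike of the carrier3 alone.

How it is judged:
At the end, for the whole second after the job is handed in: All five carriers at rest on the rack's base plate between back plate and bookend, the stray one next to the back plate, upright and parallel to it within 0.05 rad, far ends within 3.5 mm of the side fence; the bookend leaves the 50 mm row at most 3.5 mm of slack (value of joint bookend between 0.0765 and 0.083 m and angle between each of spare, carrier1, carrier2, carrier3, carrier4's own z axis and vertical below 0.05 rad and angle between the x axis of each of spare, carrier1, carrier2, carrier3, carrier4 and the x axis of rack, either way round below 0.05 rad and x of each of spare, carrier1, carrier2, carrier3, carrier4 in the frame of rack_corner above -0.0735 m and y of spare in the frame of rack_corner between 0.003 and 0.012 m and z of each of spare, carrier1, carrier2, carrier3, carrier4 in the frame of rack_corner below 0.004 m and linear speed of each of spare, carrier1, carrier2, carrier3, carrier4 below 0.02 m/s and y of carrier1 in the frame of rack_corner between 0.012 and 0.049 m and y of carrier2 in the frame of rack_corner between 0.012 and 0.049 m and y of carrier3 in the frame of rack_corner between 0.012 and 0.049 m and y of carrier4 in the frame of rack_corner between 0.012 and 0.049 m); the robot touches nothing.
It fails at once if the circuit board or the aluminium plate in the stand is shifted by more than 20 mm (distance of any of test_board, cover_plate from where it was at the start of the episode above 0.02 m).
It fails at once if another thing on the bench is shifted by more than 20 mm (distance of any of flux_bottle, tape_roll, driver, paste_jar, scanner from where it was at the start of the episode above 0.02 m).
It fails at once if the stray carrier is dropped: it falls out of the fingers faster than 0.75 m/s (a fall of about 3 cm) (linear speed of spare above 0.75 m/s and contact force between the fingers and spare below 0.01 N).
It also fails if it takes over 72 s, if anything falls off the work surface, if the arm or the gripper's body presses on something with over 40 N, if the wrist force passes 120 N, or if a joint passes its speed limit or range.

## Working session

There is one attempt and no reset: what is moved stays moved. The work goes in short steps, each a Python script; the robot and the scene stay as the last script left them, time stands still between calls to the robot, and variables do not carry over. Pictures are saved under pics/ and viewed, at most 10 in all, crops included, and the job is handed in when it is done.

```bash
mkdir -p pics; python3 - <<'E'
from bench import env,kinematics,monitor,eyes,job
import cv2,numpy as np
for n in("scene","top"):
    f=eyes.grab_frame(n); cv2.imwrite(f"pics/{n}0.png",f["frame"][:,:,::-1]); print(n,f["mtx"].tolist(),np.round(f["view"],4).tolist())
s=monitor.sense(); print({k:s[k] for k in("clock","position","ee_rot","finger_gap","contact_force")},env.hold_point_z)
E
```

```text
scene [[622.2512740788974, 0.0, 315.95188871590017], [0.0, 622.2512740788974, 251.61202289237988], [0.0, 0.0, 1.0]] [[0.408, 0.913, 0.0035, -0.1276], [0.4962, -0.2186, -0.8402, -0.1752], [-0.7663, 0.3445, -0.5422, 1.6259], [0.0, 0.0, 0.0, 1.0]]
top [[617.3088184129731, 0.0, 320.90035029258564], [0.0, 617.3088184129731, 237.09567684797827], [0.0, 0.0, 1.0]] [[-0.0265, -0.9996, -0.0056, -0.0564], [-0.9945, 0.0269, -0.1008, 0.4924], [0.1009, 0.0029, -0.9949, 1.5412], [0.0, 0.0, 0.0, 1.0]]
{'clock': 0.1, 'position': array([0.2128832 , 0.4796446 , 0.23081246]), 'ee_rot': array([ 2.07376637e-01,  9.78261012e-01, -5.15578876e-04, -2.38861168e-04]), 'finger_gap': 1.0038110054492586, 'contact_force': array([ 0.63345666, -0.69027107,  0.25109731])} 0.0187
```

View pics/scene0.png

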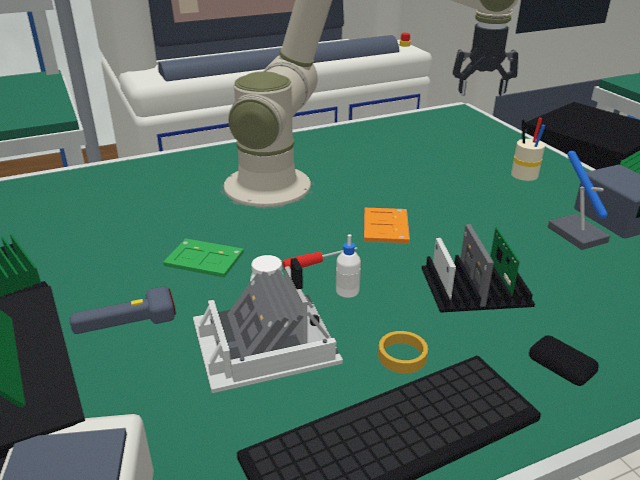

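View pics/top0.png

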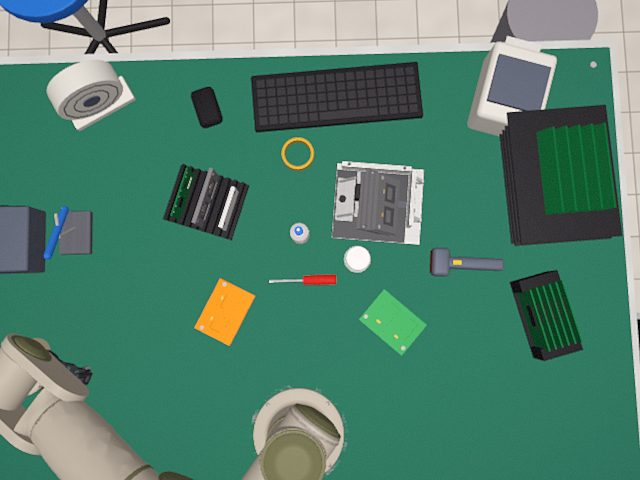

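The stray-carrier candidates in the top view are:
- the dark grey plate in the middle slot (209,195)
- the light aluminium plate (230,207)
- the green board (183,192)
- a flat green look-alike on the table (392,322)
- a flat orange look-alike on the table (224,312)

The description fits the grey pocketed plate in the middle slot, seen at (477,265) in the scene view. I'll check that in a close crop.

```bash
python3 - <<'E'
import cv2,numpy as np
t=cv2.imread("pics/top0.png");s=cv2.imread("pics/scene0.png")
def crop(im,x,y,w,h,k,):
    c=cv2.resize(im[y:y+h,x:x+w],None,fx=k,fy=k,interpolation=cv2.INTER_CUBIC)
    for i in range(0,w,10):
        L=7 if i%50 else 14
        cv2.line(c,(int(i*k),0),(int(i*k),L),(0,0,255),1)
        if i%20==0: cv2.putText(c,str(x+i),(int(i*k),24),0,.35,(0,255,255),1)
    for i in range(0,h,10):
        cv2.line(c,(0,int(i*k)),(7,int(i*k)),(0,0,255),1)
        if i%20==0: cv2.putText(c,str(y+i),(9,int(i*k)+4),0,.35,(0,255,255),1)
    return c
a=crop(t,160,155,90,90,4.4);b=crop(s,415,220,125,100,3.2);
def pair(a,b):
    H=max(a.shape[0],b.shape[0]);o=np.zeros((H,a.shape[1]+b.shape[1]+4,3),np.uint8)
    o[:a.shape[0],:a.shape[1]]=a;o[:b.shape[0],a.shape[1]+4:]=b;return o
p=pair(a,b);cv2.imwrite("pics/c_stand.png",p);print(p.shape)
p=pair(crop(t,326,155,104,95,3.9),crop(s,190,250,155,140,2.5));cv2.imwrite("pics/c_rack.png",p);print(p.shape)
E
```

```text
(396, 800, 3)
(370, 798, 3)
```

View pics/c_stand.png

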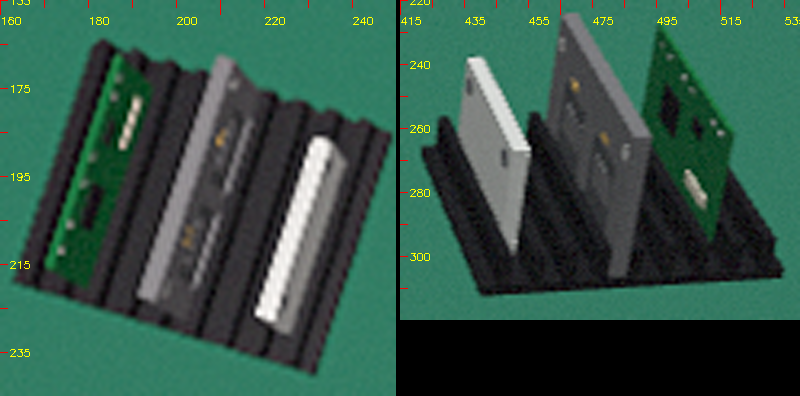

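View pics/c_rack.png

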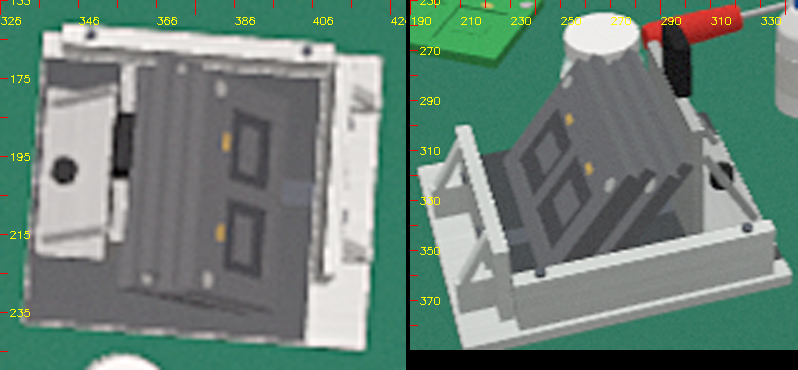

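The crops show the stray carrier in the middle slot: a grey, pocketed plate, about (191–213,167–224) in the top view. The green board is on its +y side and the aluminium plate on its −y side. The rack's fence is at the top of the top view and its back plate at the right (about 406). The row leans left onto the bookend, with the tab at (358,192). Next I'll fit poses from both views.

```bash
cat > fit.py <<'E'
import numpy as np
from scipy.optimize import least_squares
K={"s":np.array([[622.251,0,315.952],[0,622.251,251.612],[0,0,1]]),"t":np.array([[617.309,0,320.9],[0,617.309,237.096],[0,0,1]])}
V={"s":np.array([[.408,.913,.0035,-.1276],[.4962,-.2186,-.8402,-.1752],[-.7663,.3445,-.5422,1.6259]]),
"t":np.array([[-.0265,-.9996,-.0056,-.0564],[-.9945,.0269,-.1008,.4924],[.1009,.0029,-.9949,1.5412]])}
def proj(c,P):
    q=K[c]@(V[c][:,:3]@np.asarray(P,float)+V[c][:,3]); return q[:2]/q[2]
def pose(obs,x0,usez=True):
    "obs: (cam, local xyz mm, pixel)"
    def T(p,l):
        c,s=np.cos(p[2]),np.sin(p[2]);l=np.array(l)/1e3
        return [p[0]+c*l[0]-s*l[1],p[1]+s*l[0]+c*l[1],p[3]+l[2]]
    f=lambda p:np.concatenate([proj(c,T(p,l))-px for c,l,px in obs])
    r=least_squares(f,x0,loss="soft_l1");return r.x,np.round(f(r.x).reshape(-1,2),1)
def ray(c,px,z):
    return least_squares(lambda p:proj(c,[p[0],p[1],z])-px,[.5,0]).x
E
python3 - <<'E'
from fit import *
np.set_printoptions(suppress=True,precision=4)
o=lambda L:L
rack=[("t",(95,100,10),(337.3,163.5)),("t",(-100,100,10),(331.6,237.8)),("t",(-100,-125,10),(419.3,244.7)),("t",(95,-125,10),(424,169.6)),
("s",(95,-125,10),(210.8,384)),("s",(95,100,10),(342.4,358.8)),("s",(-100,-125,10),(193.6,315.2))]
def box(L,W,H,t,s):
    C=[(L/2,W/2,H),(L/2,-W/2,H),(-L/2,W/2,H),(-L/2,-W/2,H),(L/2,W/2,0),(L/2,-W/2,0)]
    return [(c,l,p) for c,ps in(("t",t),("s",s)) for l,p in zip(C,ps) if p]
sp=box(140,10,100,[(208.9,167.5),(212.7,168.6),(191.4,222.5),(196.4,223.9)],[(493.1,261.9),(488.4,263.8),(471,224),(465.6,224.7),(486.3,306),(480.9,306.3)])
tb=box(125,6,90,[(186.8,167.5),None,(170.5,215.9),None],[(518.8,261.6),None,(496,228.7),None,(511.9,295)])
cp=box(105,10,78,[(231.8,186.1),(235.9,186.4),(218.4,226.6),(222,228.2)],[(455.3,266.9),(450.9,267.5),(440.6,238.1),(436.9,238.8)])
for n,ob in(("rack",rack),("spare",sp),("board",tb),("cover",cp)):
    p,r=pose(ob,[.5,0,-.2,0]);print(n,p,r.tolist())
    if n=="rack":R=p
    if n=="spare":S=p
    if n in("board","cover"):
        d=p[:2]-S[:2];c,s=np.cos(S[2]),np.sin(S[2]);print("  rel to spare",c*d[0]+s*d[1],-s*d[0]+c*d[1])
def loc(P):
    d=P-R[:2];c,s=np.cos(R[2]),np.sin(R[2]);return np.array([c*d[0]+s*d[1],-s*d[0]+c*d[1]])
t=ray("t",(358,192.2),.157);print("tab",t,loc(t),proj("s",[*t,.157]),proj("s",[*t,.115]))
j=ray("t",(357,259),.065);print("jar",loc(j)); b=ray("t",(299,230),.13);print("bottle",b,loc(b))
E
```

```text
rack [ 0.5786 -0.2056 -0.1083  0.0003] [[-0.2, -0.4], [-0.6, -0.1], [-0.5, 0.1], [-0.2, 0.3], [-0.3, 3.4], [0.1, -0.6], [-1.1, -0.5]]
spare [ 0.5921  0.2158 -0.3166  0.0057] [[-0.2, 0.0], [-0.1, 0.1], [-0.3, -0.3], [-1.3, -0.5], [0.8, 0.8], [0.2, -0.8], [-1.0, -0.0], [-0.4, -0.5], [-0.7, 0.3], [-0.4, 0.3]]
board [ 0.6037  0.2721 -0.3171  0.0054] [[-0.4, -0.0], [0.1, 0.0], [0.5, -0.1], [0.0, -1.4], [-1.0, 5.2]]
  rel to spare -0.006477950642106416 0.057168445151196005
cover [ 0.5665  0.1597 -0.3278  0.0049] [[-0.5, -0.3], [-0.7, 0.6], [-0.4, -0.4], [-0.1, -0.8], [0.0, 0.5], [-0.8, 0.2], [0.1, -0.1], [-1.1, -0.6]]
  rel to spare -0.006806820750168148 -0.06123006079516408
tab [ 0.5804 -0.1595] [-0.0031  0.0461] [294.5444 261.0294] [294.9167 281.4686]
jar [-0.1529  0.0322]
bottle [ 0.4983 -0.0185] [-0.1     0.1774]
```

```bash
cat > h.py <<'E'
from bench import env,kinematics,monitor,eyes,job
import numpy as np,cv2
RK=np.array([.5786,-.2056]);RY=-.1083
SP=np.array([.5921,.2158]);SY=-.3166
def quat(yaw):                      # tool down, closing line along local y of a thing with this yaw
    a=(yaw+np.pi)/2; return np.array([np.cos(a),np.sin(a),0,0])
def loc2w(o,yaw,x,y,z):
    c,s=np.cos(yaw),np.sin(yaw); return np.array([o[0]+c*x-s*y,o[1]+s*x+c*y,z])
rk=lambda x,y,z:loc2w(RK,RY,x,y,z)  # rack frame -> world
def rinv(p):
    d=p[:2]-RK;c,s=np.cos(RY),np.sin(RY);return np.round([c*d[0]+s*d[1],-s*d[0]+c*d[1],p[2]],4)
QR=quat(RY);QS=quat(SY)
def st(tag=""):
    s=monitor.sense();print(tag,"t=%.1f"%s["clock"],"rack",rinv(s["position"]),"F",np.round(s["contact_force"],1),"gap %.3f gf %.1f"%(s["finger_gap"],np.max(s["gripper_force"])));return s
def snap(n,rs,name):
    im=eyes.grab_frame(n)["frame"][:,:,::-1];x,y,w,h,k=rs
    cv2.imwrite(f"pics/{name}.png",cv2.resize(im[y:y+h,x:x+w],None,fx=k,fy=k,interpolation=cv2.INTER_CUBIC))
E
python3 - <<'E'
from h import *
for n,p,q in(("sp",loc2w(SP,SY,0,-.005,.081),QS),("spup",loc2w(SP,SY,0,0,.25),QS),("rk",rk(-.002,-.08,.25),QR),("rkd",rk(.012,-.08,.083),QR),("tab",rk(0,.046,.122),QR),("push",rk(-.1,-.06,.05),QR)):
    j=kinematics.ik(p,q);print(n,None if j is None else np.round(j,2))
env.reach(loc2w(SP,SY,0,-.005,.17),QS);st("above")
g=env.movel(loc2w(SP,SY,0,-.005,.081),.12,guard=6);st(f"down {g}")
a=np.hstack
f=eyes.grab_frame("scene")["frame"][:,:,::-1];t=eyes.grab_frame("top")["frame"][:,:,::-1]
c=lambda im,x,y,w,h,k:cv2.resize(im[y:y+h,x:x+w],None,fx=k,fy=k,interpolation=cv2.INTER_CUBIC)
cv2.imwrite("pics/grasp.png",np.hstack([c(f,410,190,130,130,3),c(t,150,130,130,130,3)]))
E
```

```text
sp [ 0.16  0.68  1.34 -0.    1.12 -1.1 ]
spup [ 0.16  0.54  1.11 -0.    1.49 -1.09]
rk [-0.65  0.56  1.09 -0.    1.49 -2.11]
rkd [-0.64  0.72  1.26 -0.    1.16 -2.1 ]
tab [-0.46  0.59  1.38 -0.    1.17 -1.92]
push [-0.71  0.55  1.66 -0.    0.93 -2.17]
above t=1.8 rack [-0.0337  0.4165  0.1703] F [ 0.4  0.1 -0.2] gap 1.001 gf 0.0
down False t=2.7 rack [-0.0327  0.4157  0.0819] F [ 0.8 -0.4  1. ] gap 0.999 gf 0.0
```

View pics/grasp.png

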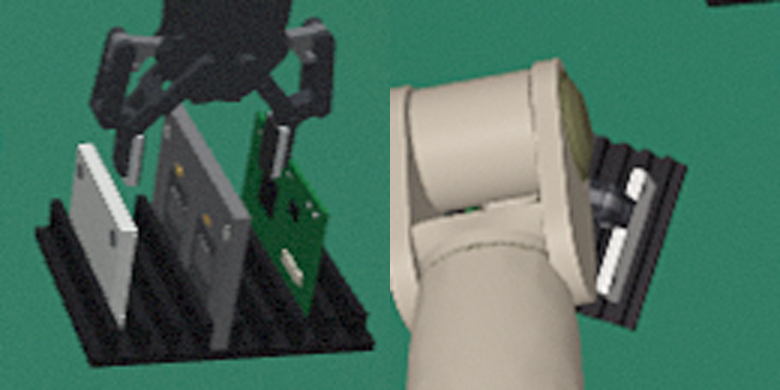

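The open fingers straddle the grey carrier between the aluminium plate and the board, with pads at about (135,160) and (280,155) in the crop, touching nothing. Next: close, lift and carry to above the wedge.

```bash
python3 - <<'E'
from h import *
env.close_gripper(60);s=st("grip")
p=s["position"];env.movel(p+[0,0,.06],.08,frame=QS);st("lift")
env.movel([p[0],p[1],.25],.25,frame=QS);st("up")
env.reach(rk(-.004,-.0795,.25),QR);st("rack")
env.movel(rk(-.004,-.0795,.195),.15,frame=QR);st("low")
f=eyes.grab_frame("scene")["frame"][:,:,::-1];t=eyes.grab_frame("top")["frame"][:,:,::-1]
c=lambda im,x,y,w,h,k:cv2.resize(im[y:y+h,x:x+w],None,fx=k,fy=k,interpolation=cv2.INTER_CUBIC)
cv2.imwrite("pics/over.png",np.hstack([c(f,180,210,170,190,2.35),c(t,320,120,170,190,2.35)]))
E
```

```text
grip t=3.5 rack [-0.0329  0.4164  0.0812] F [ 2.1  4.2 -0.7] gap 0.106 gf 58.3
lift t=4.4 rack [-0.0332  0.4162  0.1405] F [-0.6 -0.3 -1.8] gap 0.106 gf 58.5
up t=5.0 rack [-0.0334  0.4163  0.2483] F [ 0.4 -0.3 -1.8] gap 0.103 gf 58.6
rack t=6.8 rack [-0.0037 -0.0785  0.2499] F [ 0.2 -0.1 -1.4] gap 0.102 gf 58.6
low t=7.3 rack [-0.0036 -0.0793  0.1958] F [-0.2 -0.5 -0.3] gap 0.103 gf 58.6
```

View pics/over.png

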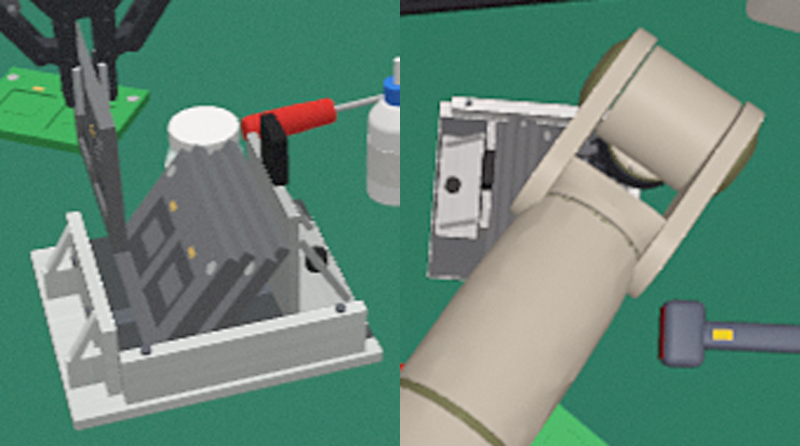

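The carrier hangs upright over the wedge, its foot line at about (120,245) in the crop, just inside the back plate. The row's first foot is at about (150,350). I'll lower it under guard.

```bash
python3 - <<'E'
from h import *
g=env.movel(rk(-.004,-.081,.086),.06,frame=QR,guard=5);s=st(f"down {g}")
if not g:
    g=env.movel(rk(-.004,-.095,.086),.03,frame=QR,guard=4);s=st(f"-y {g}")
    y=rinv(s["position"])[1]+.0005
    env.movel(rk(-.004,y,.086),.03,frame=QR)
    g=env.movel(rk(.03,y,.086),.04,frame=QR,guard=5);s=st(f"+x {g}")
    x=rinv(s["position"])[0]
    g=env.movel(rk(x,y,.078),.02,frame=QR,guard=5);s=st(f"z {g}")
E
```

```text
down False t=9.3 rack [-0.0039 -0.0811  0.0863] F [-0.4 -0.2 -1. ] gap 0.105 gf 58.6
-y True t=9.6 rack [-0.0042 -0.0839  0.0856] F [ 0.5  1.3 -1.1] gap 0.107 gf 58.9
+x True t=10.4 rack [ 0.011  -0.0832  0.0852] F [ 0.4 -0.4 -1.3] gap 0.109 gf 59.0
z True t=10.6 rack [ 0.0107 -0.0833  0.0835] F [-0.3  0.4  3.9] gap 0.104 gf 59.7
```

```bash
python3 - <<'E'
from h import *
s=st("pre");p=s["position"]
env.release();st("open")
env.movel(p+[0,0,.03],.08,frame=QR);st("up1")
env.movel(p+[0,0,.13],.25,frame=QR);st("up2")
env.movel(rk(-.001,.0461,.21),.3,frame=QR);st("over tab")
f=eyes.grab_frame("scene")["frame"][:,:,::-1];t=eyes.grab_frame("top")["frame"][:,:,::-1]
c=lambda im,x,y,w,h,k:cv2.resize(im[y:y+h,x:x+w],None,fx=k,fy=k,interpolation=cv2.INTER_CUBIC)
cv2.imwrite("pics/set.png",np.hstack([c(f,185,230,160,160,2.5),c(t,325,140,160,160,2.5)]))
E
```

```text
pre t=10.6 rack [ 0.0107 -0.0833  0.0835] F [-0.3  0.4  3.9] gap 0.104 gf 59.7
open t=11.3 rack [ 0.0103 -0.083   0.0827] F [-0.2  0.4  0.4] gap 1.001 gf 0.0
up1 t=11.9 rack [ 0.0107 -0.0833  0.1138] F [ 0.1 -0.3 -0.6] gap 1.000 gf 0.0
up2 t=12.4 rack [ 0.0105 -0.0832  0.213 ] F [-0.1 -0.5 -0.4] gap 1.000 gf 0.0
over tab t=13.0 rack [-0.0014  0.0465  0.209 ] F [-0.2 -0.7 -0.4] gap 1.002 gf 0.0
```

View pics/set.png

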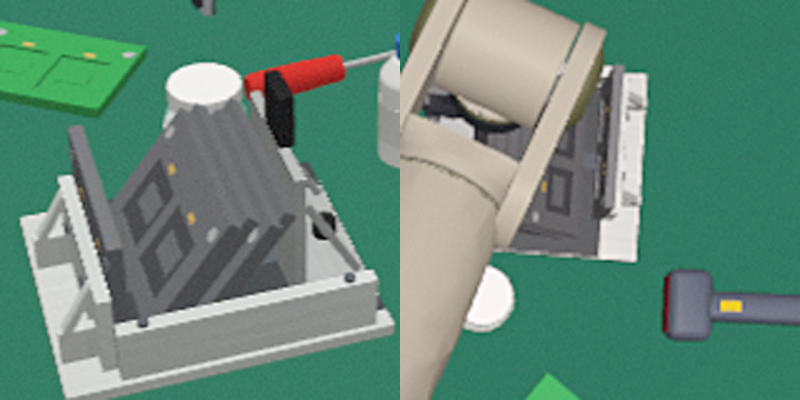

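The stray carrier stands upright against the back plate, top edge from (75,130) to (115,250) in the crop, and the row still leans. Next I'll pinch the bookend tab and push.

```bash
python3 - <<'E'
from h import *
g=env.movel(rk(-.001,.0465,.122),.12,frame=QR,guard=8);st(f"dn {g}")
env.close_gripper(60);s=st("pinch");y=rinv(s["position"])[1]
for yt in(.02,0,-.01,-.02,-.025):
    g=env.movel(rk(-.001,yt,.122),.04,frame=QR,guard=25);s=st(f"push {yt} {g}")
    if g:break
f=eyes.grab_frame("scene")["frame"][:,:,::-1];t=eyes.grab_frame("top")["frame"][:,:,::-1]
c=lambda im,x,y,w,h,k:cv2.resize(im[y:y+h,x:x+w],None,fx=k,fy=k,interpolation=cv2.INTER_CUBIC)
cv2.imwrite("pics/push.png",np.hstack([c(f,185,230,160,160,2.5),c(t,325,140,160,160,2.5)]))
E
```

```text
dn False t=14.0 rack [-0.0006  0.0462  0.1228] F [-0.4  0.3 -0.4] gap 1.002 gf 0.0
pinch t=14.7 rack [-0.001   0.0467  0.1222] F [-0.1  2.   2.8] gap 0.137 gf 59.5
push 0.02 False t=15.5 rack [-0.0009  0.02    0.1222] F [-0.5  1.7  4. ] gap 0.130 gf 59.8
push 0 False t=16.1 rack [-0.0008 -0.0005  0.1222] F [-0.6 -0.8  4.6] gap 0.135 gf 59.8
push -0.01 False t=16.5 rack [-0.0008 -0.0104  0.1222] F [ 0.5 -1.3  5.2] gap 0.130 gf 59.8
push -0.02 False t=16.9 rack [-0.0008 -0.0198  0.1222] F [1.5 2.3 5.5] gap 0.136 gf 59.9
push -0.025 False t=17.2 rack [-0.0008 -0.0243  0.1222] F [1.5 3.7 6.4] gap 0.134 gf 60.0
```

View pics/push.png

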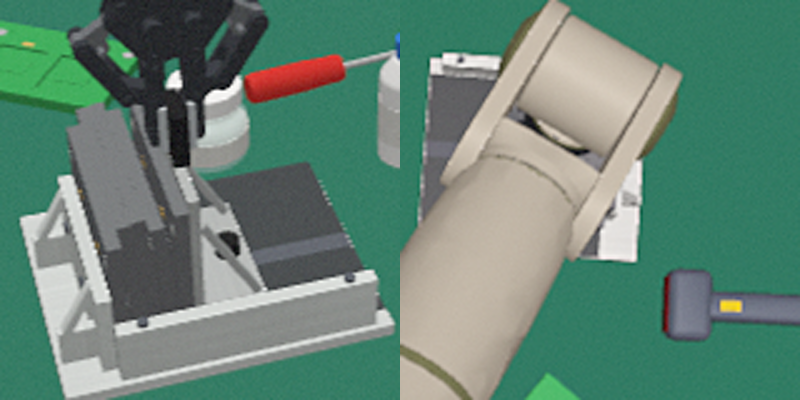

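The row is upright against the stray carrier, with only carrier 4 (about 170,190 in the crop) leaning slightly on the bookend. The ends are still staggered along x. I'll take up most of the slack, then push the ends to the fence.

```bash
python3 - <<'E'
from h import *
g=env.movel(rk(-.001,-.0295,.122),.03,frame=QR,guard=20);s=st(f"push {g}")
p=s["position"];env.release()
env.movel(p+[0,0,.07],.25,frame=QR);env.movel(rk(-.120,-.068,.2),.3,frame=QR)
env.close_gripper()
env.movel(rk(-.120,-.068,.06),.2,frame=QR,guard=8);st("low")
for y in(-.068,-.052):
    env.movel(rk(-.120,y,.06),.15,frame=QR)
    g=env.movel(rk(-.064,y,.06),.04,frame=QR,guard=14);st(f"xpush {y} {g}")
    x=rinv(monitor.sense()["position"])[0];env.movel(rk(x-.015,y,.06),.1,frame=QR)
env.movel(rk(-.120,-.052,.06),.2,frame=QR);env.movel(rk(-.120,-.052,.2),.3,frame=QR)
env.movel(rk(-.15,.1,.25),.4,frame=QR);st("away")
f=eyes.grab_frame("scene")["frame"][:,:,::-1];t=eyes.grab_frame("top")["frame"][:,:,::-1]
cv2.imwrite("pics/_f.png",f);cv2.imwrite("pics/_t.png",t)
c=lambda im,x,y,w,h,k:cv2.resize(im[y:y+h,x:x+w],None,fx=k,fy=k,interpolation=cv2.INTER_CUBIC)
cv2.imwrite("pics/sq.png",np.hstack([c(f,195,250,130,140,3),c(t,325,145,130,140,3)]))
E
```

```text
push False t=17.6 rack [-0.0008 -0.0286  0.1222] F [1.8 4.2 5.5] gap 0.131 gf 60.0
low t=20.9 rack [-0.1195 -0.0684  0.061 ] F [-0.  -0.6  0.3] gap -0.004 gf 0.0
xpush -0.068 True t=22.2 rack [-0.0738 -0.0676  0.0593] F [-2.3  0.4  0.2] gap -0.001 gf 0.0
xpush -0.052 True t=24.0 rack [-0.0738 -0.0517  0.0594] F [-1.2  0.6  1.3] gap -0.000 gf 0.0
away t=25.8 rack [-0.1502  0.1007  0.2493] F [ 0.3 -0.1 -0. ] gap -0.001 gf 0.0
```

View pics/sq.png

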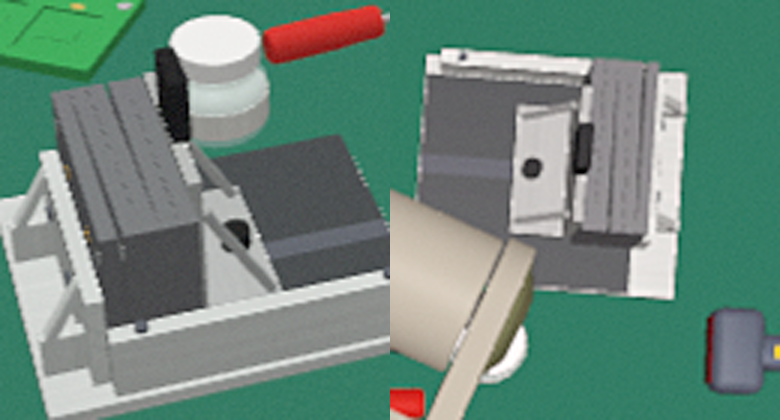

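The row is upright and the ends look flush with each other at the fence; a thin gap shows between carriers 2 and 3 at about (115,110). Next: the final bookend push, then a second, firmer pass on the ends.

```bash
python3 - <<'E'
from h import *
env.release()
env.movel(rk(-.001,-.0286,.22),.35,frame=QR)
g=env.movel(rk(-.001,-.0286,.122),.15,frame=QR,guard=8);st(f"dn {g}")
env.close_gripper(60);st("pinch")
g=env.movel(rk(-.001,-.036,.122),.02,frame=QR,guard=14);s=st(f"push {g}")
p=s["position"];env.release();st("rel")
env.movel(p+[0,0,.08],.25,frame=QR);env.movel(rk(-.120,-.068,.2),.3,frame=QR)
env.close_gripper()
env.movel(rk(-.120,-.068,.06),.2,frame=QR,guard=8)
for y in(-.070,-.060,-.050):
    env.movel(rk(-.095,y,.06),.15,frame=QR)
    g=env.movel(rk(-.064,y,.06),.04,frame=QR,guard=22);st(f"xpush {y} {g}")
    x=rinv(monitor.sense()["position"])[0];env.movel(rk(x-.015,y,.06),.1,frame=QR)
env.movel(rk(-.120,-.052,.06),.2,frame=QR);env.movel(rk(-.120,-.052,.2),.3,frame=QR)
env.movel(rk(-.15,.1,.25),.4,frame=QR);st("away")
f=eyes.grab_frame("scene")["frame"][:,:,::-1];t=eyes.grab_frame("top")["frame"][:,:,::-1]
c=lambda im,x,y,w,h,k:cv2.resize(im[y:y+h,x:x+w],None,fx=k,fy=k,interpolation=cv2.INTER_CUBIC)
cv2.imwrite("pics/fin.png",np.hstack([c(f,205,270,65,95,6),c(t,365,155,65,95,6)]))
E
```

```text
dn False t=28.2 rack [-0.0006 -0.0286  0.1234] F [0.8 0.  0.7] gap 1.005 gf 0.0
pinch t=28.9 rack [-0.001  -0.0286  0.1222] F [-0.1  0.6  2.2] gap 0.136 gf 59.6
push True t=29.2 rack [-0.001  -0.0324  0.1222] F [-0.3  1.8  3.7] gap 0.132 gf 60.6
rel t=29.9 rack [-0.0013 -0.0323  0.1217] F [-0.5  0.7 -0.4] gap 1.001 gf 0.0
xpush -0.07 True t=33.5 rack [-0.0738 -0.0696  0.0594] F [-1.3 -0.3  0.7] gap -0.002 gf 0.0
xpush -0.06 True t=34.6 rack [-0.0737 -0.0598  0.0594] F [-2.3  0.4  0.5] gap -0.005 gf 0.0
xpush -0.05 True t=35.7 rack [-0.0738 -0.0498  0.0594] F [-2.4 -0.3  0.8] gap -0.001 gf 0.0
away t=37.5 rack [-0.1502  0.1007  0.2493] F [-0.3 -0.7 -0.3] gap 0.003 gf 0.0
```

View pics/fin.png

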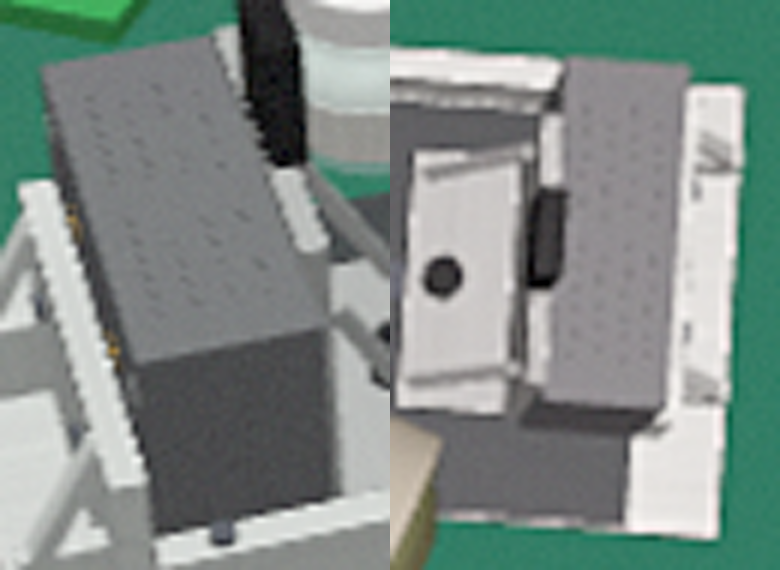

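The five carriers form one tight, flush, upright block in both views: top face (45,65)–(325,325), no gaps. The bookend value comes out at about 0.080. I'm handing the job in.

```bash
python3 - <<'E'
from h import *
print(job.hand_in());st()
E
```

```text
the job is handed in; nothing more can be done
None
the job is handed in; nothing more can be done
```

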